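# Seat a vial stopper through the press guard

### The job

One of the two vials in the guarded hand press still has its orange stopper standing proud. Reach through the guard window over that vial's lever, press the red paddle down with the fingertips until the stopper is fully home, keep it down for a good second, then let the lever come back up and withdraw. Do not touch the guard or either vial, leave the other lever alone, and do not lift, carry or shift anything else on the bench.

Things in the scene. Friction and masses are not known exactly. Their poses are not given: they have to be found in the camera images.
- press: two-lane hand press for vial stoppers, fixed to the bench: grey base 192 (x) x 158 (y) x 12 mm, with a left (+y) and a right (-y) lane, 72 mm apart. Origin under the base on the bench, z up, x from its front (the paddles, towards the robot) to its back (the lever pivots); it may be turned about the vertical. In each lane a vial stands in a white ring 30 mm behind the origin (x = +0.030) under a steel lever arm
- guard: fixed guard hood over the press, not to be touched: a level yellow frame plate 76 (x) x 152 (y) mm, 5 mm thick, its top 103 mm above the bench, with two rectangular windows, 56 mm (along guard x) x 54 mm (along guard y), one over each lever paddle, 18 mm of frame between them; clear sheet at the front, at both sides and over the rest of the top (also up to 103 mm). Axes as the press; it is set up to 4 mm off the press's origin. Origin on the bench
- window_left (a point): centre of the left (+y) window of the guard, level with the top of the frame; window 56 mm along guard x, 54 mm along guard y, axes as the guard
- paddle_left (a point): centre of the top face of the left (+y) lever's red paddle, 30 mm (x) x 36 mm (y); at rest 13 mm below the top of the guard frame. It moves with the lever, down by about 19 mm to its stop
- lever_left (a joint): left (+y) lever, rad: 0 up at rest, grows as the paddle is pressed down, stop at 0.145. Pivot 135 mm behind the paddle. A spring brings it back up when let go. In the lane with the open vial the presser meets the stopper at about 0.03 and has it home at about 0.125; 1 to 2 N at the paddle at first, about 5 N while the stopper slides, then it stops firmly
- lane_left (a point): point on the press base at the centre of the left (+y) lane's white vial ring (floor of the ring, 12 mm above the bench)
- window_right (a point): centre of the right (-y) window of the guard, level with the top of the frame; window 56 mm along guard x, 54 mm along guard y, axes as the guard
- paddle_right (a point): centre of the top face of the right (-y) lever's red paddle, 30 mm (x) x 36 mm (y); at rest 13 mm below the top of the guard frame. It moves with the lever, down by about 19 mm to its stop
- lever_right (a joint): right (-y) lever, rad: 0 up at rest, grows as the paddle is pressed down, stop at 0.145. Pivot 135 mm behind the paddle. A spring brings it back up when let go. In the lane with the open vial the presser meets the stopper at about 0.03 and has it home at about 0.125; 1 to 2 N at the paddle at first, about 5 N while the stopper slides, then it stops firmly
- lane_right (a point): point on the press base at the centre of the right (-y) lane's white vial ring (floor of the ring, 12 mm above the bench)
- vial_open: clear glass vial, 22 mm across, 46 mm tall, with a orange stopper that still stands 5 mm proud of its mouth; loose in the ring of one lane, left or right. Origin at the centre of its underside, z up
- stopper (a joint): orange stopper of the open vial, m: 0 (or up to 0.0005) standing proud, 0.005 pushed fully home; it slides stiffly (6 N) and stays where it is left
- vial_done: finished clear glass vial 22 mm across, with a blue cap 25 mm across, 52 mm tall in all; loose in the ring of the other lane; stays as it is. Origin at the centre of its underside
- pen_blue: blue ball pen lying on the bench, 142 x 13 x 11 mm; bystander
- beaker_50: small glass beaker, 46 mm across, 57 mm tall; bystander
- grease_tube: white grease tube lying on the bench, 100 x 32 x 22 mm; bystander
- timer_loose: white and blue digital timer lying flat, 69 x 49 x 15 mm; bystander
- vial_1: glass vial with a white screw cap, 27 mm across, 61 mm tall; bystander
- vial_4: glass vial with a black screw cap, 27 mm across, 61 mm tall; bystander

How it is judged:
On the way:
1. the lever of the open vial is pressed down through its window, the stopper is home, and it is kept down for 0.8 s (value of joint stopper above 0.0042 m and ((horizontal distance between vial_open and lane_left below 0.03 m and value of joint lever_left above 0.105 rad) or (horizontal distance between vial_open and lane_right below 0.03 m and value of joint lever_right above 0.105 rad))), for 0.8 s.
At the end, for the whole second after the job is handed in: the orange stopper is at least 4.2 mm down of its 5 mm, both levers are back up (under 0.02 rad), and both vials stand upright in their own rings (within 4 mm of the ring's centre) (value of joint stopper above 0.0042 m and value of joint each of lever_left, lever_right below 0.02 rad and (((horizontal distance between vial_open and lane_left below 0.004 m and angle between vial_open's own z axis and vertical below 0.1 rad and z of vial_open in the frame of lane_left below 0.003 m) and (horizontal distance between vial_done and lane_right below 0.004 m and angle between vial_done's own z axis and vertical below 0.1 rad and z of vial_done in the frame of lane_right below 0.003 m)) or ((horizontal distance between vial_open and lane_right below 0.004 m and angle between vial_open's own z axis and vertical below 0.1 rad and z of vial_open in the frame of lane_right below 0.003 m) and (horizontal distance between vial_done and lane_left below 0.004 m and angle between vial_done's own z axis and vertical below 0.1 rad and z of vial_done in the frame of lane_left below 0.003 m)))); the robot touches nothing.
It fails at once if the robot touches the guard (more than 0.5 N) (contact force between any of the fingers, the arm and guard above 0.5 N).
It fails at once if the robot touches a vial in the press (contact force between any of the fingers, the arm and vial_open above 0.5 N or contact force between any of the fingers, the arm and vial_done above 0.5 N).
It fails at once if the lever of the other lane is pressed (more than 0.03 rad) ((horizontal distance between vial_open and lane_left below 0.03 m and value of joint lever_right above 0.03 rad) or (horizontal distance between vial_open and lane_right below 0.03 m and value of joint lever_left above 0.03 rad)).
It fails at once if a vial is lifted or taken out of its ring (moved more than 8 mm) (distance of any of vial_open, vial_done from where it was at the start of the episode above 0.008 m).
It fails at once if a bystander is lifted, carried or shifted by more than 10 mm (distance of any of pen_blue, beaker_50, grease_tube, timer_loose, vial_1, vial_4 from where it was at the start of the episode above 0.01 m).
It also fails if it takes over 37 s, if anything falls off the work surface, if the arm or the gripper's body presses on something with over 40 N, if the wrist force passes 120 N, or if a joint passes its speed limit or range.

### The arm

A 7-joint arm with a two-finger parallel gripper is mounted at the origin on a cart in front of the work surface, level with it; the furniture and walls round the work are solid. World frame = base frame: x ahead of the robot, y to its left, z up, the work surface at z = 0. Lengths are in m, angles in rad, forces in N, time in s.
With the tool pointing down it reaches from about 0.4 to 0.85 m from the base axis. Payload 4.5 kg.
Tool frame: the origin (TCP) lies at the very end of the fingers, on their centre line; the grasp point (between the pads) lies 19 mm behind it; z points along the fingers, y is the line along which they close (so a half turn about z gives the same grasp; the last joint's range is limited). The gripper opens to 88 mm and grips with 3 to 60 N. Pads are 18 mm wide; open, the fingers measure 123 mm over their backs; the gripper's body (75 mm by 187 mm) begins 45 mm behind the grasp point.
Start: joints at [-1.123, 0.689, -0.195, 1.565, 0.157, 0.902, -0.215], TCP at [0.251, 0.572, 0.199] pointing down, gripper open.
Joint ranges: [-3.01, 3.01], [-0.46, 2.08], [-1.47, 1.51], [0.13, 2.56], [-1, 4.14], [0.04, 2.09], [-2.66, 2.66]. Speed limits (rad/s): [2.57, 2.57, 3.14, 3.14, 3.14, 3.14, 3.14].

### API

Orientations are given as a unit quaternion [x, y, z, w].
In Python, from plant import r gives the robot as it stands. The module is installed in compiled form; this text tells all that it offers.
- The arm moves only by the tool step_arm, never from a script. Its argument "increments" is a list of rows, each a list of 2 entries, a list of its own where there are three numbers: the shift along the world's x, y, z in cm, then the turn, a rotation vector about the world's x, y, z in degrees. A call has exactly 10 rows; each row shifts and turns the commanded pose from where the row before left it; what a row does not reach is not made up. A row lasts 1/10 s, in which the tool goes at most 50 mm and 8.59 degrees, less where a joint would pass 70% of its speed; a pose out of reach is approached as far as the arm can. A call is refused whole if a number of a shift passes 5 or a number of a turn 8.59, either way. A call with a gripper value outside its range is refused whole. "fingers" is the opening, from 0 (shut) to 1 (fully open), set as the call begins (left out, the last holds). The fingers move at their own pace and stop on an object; "grip_force" is the grip in N (left out, the last holds). Time passes only in rows, so rows that do not move let the fingers close, or fill a call up. It gives the time, the measured TCP pose, the force, the opening and the grip force at its end, in the units of the state.
- r.get_state(): the state, without advancing time (a new reading comes with each control period).
- r.snapshot(name): name is "scene" or "top" or "wrist"; returns (picture, depth): 384x512x3 uint8, red, green, blue; 384x512 float32, m along the optical axis (not along the pixel's ray), 0 where there is no reading.
- r.calibration(name): a dict with "fov_y" (degrees; the focal length in pixels is half the picture's height over the tangent of half this angle, whatever the lens; pixels are square), "cx", "cy" (the principal point, pixels), "R" (3x3) and "t" (3): a world point X has camera coordinates R X + t. Camera axes: x right, y down, z forward; pixel columns grow to the right and rows downward; lengths in m; the calibration is good to about 2 mm. A picture is of the moment at which its call begins: read the wrist's pose just before it. calibration takes no time and is no camera call; for the wrist camera it gives the pose at the moment of the call.
- r.finish_job(): hands the job in; it is judged then, once.
The state is a dict: "clock": time; "q": joint angles; "qd": joint speeds; "joint_torque": joint torques, N m; "tool_pos": TCP position; "eef_rot": TCP orientation; "contact_force": force on the tool from outside, world axes, zero at the start; "moment": the same for the moment, N m; "opening": opening from 0.0 (shut) to 1.0 (fully open); "finger_force": force on a finger pad.
Only numpy, scipy, OpenCV 4.12 (cv2) and the standard library are available. Lean on these libraries where they do the work, as an engineer would, in place of code of your own. Each camera call takes 0.05 s, during which the arm holds its last target. There are 200 camera calls.

## Working session

There is one attempt and no reset: what is moved stays moved. The work goes in short steps, Python scripts to look and compute and a tool call to move; the robot and the scene stay as the last step left them, time stands still between calls to the robot, and variables do not carry over. Pictures are saved under pics/ and viewed, at most 12 in all, crops included, and the job is handed in when it is done.

Besides the shell and the picture viewer there is one more tool, called as name(argument=value, ...), one argument or row to a line, values as JSON. step_arm: Moves the arm, as the interface text tells. Its arguments: {"type":"object","properties":{"increments":{"type":"array","items":{"type":"array"}},"fingers":{"type":"number"},"grip_force":{"type":"number"}},"required":["increments"]}

```bash
mkdir -p pics
python3 - <<'E'
from plant import r
import cv2,numpy as np
for n in("scene","top"):
    im,d=r.snapshot(n); c=r.calibration(n)
    np.savez(n+".npz",im=im,d=d,**{k:np.array(v) for k,v in c.items()})
    cv2.imwrite(f"pics/{n}.png",im[:,:,::-1]); print(n,c)
s=r.get_state();print(s["clock"],s["tool_pos"],s["eef_rot"],s["contact_force"],s["opening"])
E
```

```text
scene {'fov_y': 54.15592921015204, 'cx': 261.6090083960051, 'cy': 193.8017046828972, 'R': array([[ 0.54002301, -0.84164771, -0.00207184],
       [-0.59237977, -0.37833525, -0.71130067],
       [ 0.59788073,  0.38534605, -0.70288481]]), 't': array([-0.1430943 ,  0.40354088,  0.88257576])}
top {'fov_y': 56.164533974049114, 'cx': 253.80133628889956, 'cy': 189.52435622742547, 'R': array([[ 0.00352566, -0.99984812, -0.01706779],
       [-0.99882677, -0.00269669, -0.04835102],
       [ 0.04829765,  0.01721823, -0.99868457]]), 't': array([0.14517875, 0.48034387, 1.39058185])}
0.1 [0.25109104 0.57167073 0.19819814] [ 2.05396791e-01  9.78678440e-01 -8.09653941e-04 -1.17277260e-04] [ 0.2378296   0.69643183 -0.51147337] 1.0016058011438507
```

View pics/scene.png

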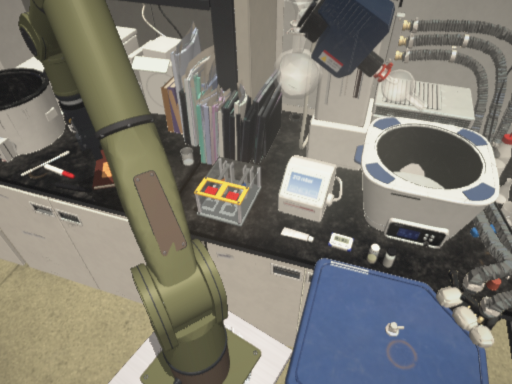

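View pics/top.png

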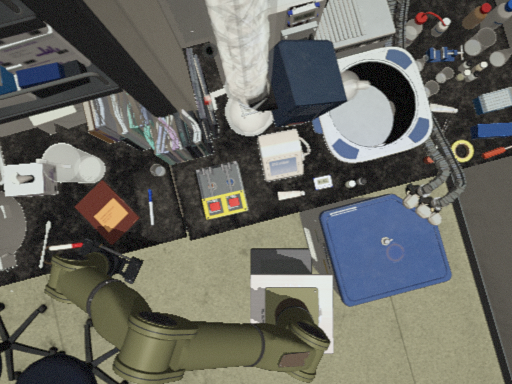

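The press is at about (222,190) in the top view and (228,192) in the scene view, with a yellow frame and two red paddles. I'll enlarge both and measure.

```bash
cat > h.py <<'E'
import numpy as np,cv2
def load(n):
    return dict(np.load(n+".npz"))
def f(c): return 192/np.tan(np.radians(float(c["fov_y"]))/2)
def ray(c,uv,z):
    uv=np.atleast_2d(uv).astype(float)
    d=np.c_[(uv[:,0]-c["cx"])/f(c),(uv[:,1]-c["cy"])/f(c),np.ones(len(uv))]@c["R"]
    o=-c["R"].T@c["t"]
    return o+d*((z-o[2])/d[:,2])[:,None]
def masks(im):
    h=cv2.cvtColor(im,cv2.COLOR_RGB2HSV)
    y=cv2.inRange(h,(22,120,90),(35,255,255)); 
    red=cv2.inRange(h,(0,150,90),(8,255,255))|cv2.inRange(h,(172,150,90),(180,255,255))
    return y,red
E
python3 - <<'E'
from h import *
out=[]
for n,(u0,v0,u1,v1) in dict(scene=(185,150,270,230),top=(185,150,260,225)).items():
    c=load(n);im=c["im"];y,red=masks(im)
    box=np.zeros_like(y);box[v0:v1,u0:u1]=255
    y&=box;red&=box
    cn=cv2.convexHull(np.argwhere(y)[:,::-1].astype(np.int32))
    P=ray(c,cn[:,0],.103)[:,:2].astype(np.float32)
    print(n,"guard rect",cv2.minAreaRect(P*1000))
    k,l,st,ce=cv2.connectedComponentsWithStats(red)
    for i in range(1,k):
        if st[i,4]>10: print("red",st[i],ce[i],ray(c,ce[i],.09))
    hs,ls,hst,hce=cv2.connectedComponentsWithStats(cv2.bitwise_not(y)&box,connectivity=4)
    for i in range(1,hs):
        if 20<hst[i,4]<1500: print("hole",hst[i,4],hce[i],ray(c,hce[i],.103))
    out.append(cv2.resize(im[v0:v1,u0:u1],(400,400),interpolation=cv2.INTER_CUBIC))
cv2.imwrite("pics/crop.png",np.hstack(out)[:,:,::-1])
E
```

```text
scene guard rect ((421.2629699707031, 247.87506103515625), (77.12876892089844, 152.90969848632812), 12.859233856201172)
red [205 186  13   9  76] [210.88157895 190.01315789] [[0.41244379 0.28295826 0.09      ]]
red [226 192  13   8  73] [232.1369863  195.46575342] [[0.42863748 0.21271779 0.09      ]]
hole 217 [210.65898618 187.42396313] [[0.41126278 0.28130662 0.103     ]]
hole 226 [231.96460177 192.75663717] [[0.42768667 0.21176221 0.103     ]]
top guard rect ((420.7242126464844, 254.90545654296875), (76.0338363647461, 153.5947265625), 13.162127494812012)
red [229 198  10   8  63] [233.52380952 201.46031746] [[0.43194552 0.21988181 0.09      ]]
red [210 202  10   9  65] [214.61538462 205.98461538] [[0.41505724 0.289515   0.09      ]]
hole 226 [233.7920354  201.92035398] [[0.43007717 0.21793638 0.103     ]]
hole 225 [214.77777778 206.19111111] [[0.41427789 0.28727558 0.103     ]]
```

View pics/crop.png

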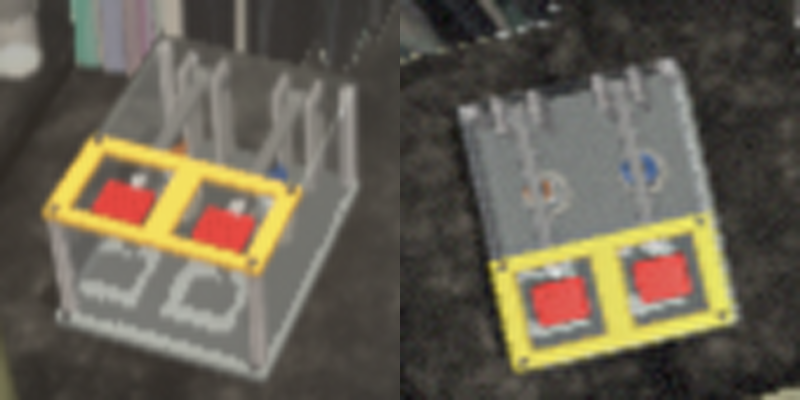

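The left lane holds the orange stopper: orange at about (540,190) in the right half of the crop, blue cap at (640,170). The guard is turned about 13°. The left window is near (0.414, 0.285). I'll approach above it with the fingers shut and the closing line along guard y (turn +36.7°).

step_arm(
  increments=[
    [[1.6, -2.9, 0.5], [0, 0, 3.67]],
    [[1.6, -2.9, 0.5], [0, 0, 3.67]],
    [[1.6, -2.9, 0.5], [0, 0, 3.67]],
    [[1.6, -2.9, 0.5], [0, 0, 3.67]],
    [[1.6, -2.9, 0.5], [0, 0, 3.67]],
    [[1.6, -2.9, 0.5], [0, 0, 3.67]],
    [[1.6, -2.9, 0.5], [0, 0, 3.67]],
    [[1.6, -2.9, 0.5], [0, 0, 3.67]],
    [[1.6, -2.9, 0.5], [0, 0, 3.67]],
    [[1.6, -2.6, 0.5], [0, 0, 3.67]],
  ],
  fingers=0,
  grip_force=20,
)

```text
clock: 1.1
tool_pos: [0.4116, 0.2833, 0.2488]
eef_rot: [-0.114, 0.993, -0.0, -0.0]
contact_force: [0.6, 0.8, 0.3]
opening: 0.115
finger_force: 0.0
```

```bash
cat > w.py <<'E'
from plant import r
from h import *
import sys
def look(tag):
    s=r.get_state();c=r.calibration("wrist");im,d=r.snapshot("wrist")
    np.savez(tag+".npz",im=im,d=d,**{k:np.array(v) for k,v in c.items()})
    cv2.imwrite(f"pics/{tag}.png",im[:,:,::-1])
    c=load(tag)
    R=cv2.Rodrigues(np.zeros(3))[0]
    from scipy.spatial.transform import Rotation as Ro
    R=Ro.from_quat(s["eef_rot"]).as_matrix()
    print(s["clock"],"tcp",s["tool_pos"],"yaw of tool y",np.degrees(np.arctan2(R[1,1],R[0,1])),"z",R[:,2],"cam",-c["R"].T@c["t"],"op",s["opening"],s["contact_force"])
    y,red=masks(im)
    k,l,st,ce=cv2.connectedComponentsWithStats(y)
    for i in range(1,k):
        if st[i,4]>2000:
            m=(l==i).astype(np.uint8)*255
            P=ray(c,cv2.convexHull(np.argwhere(m)[:,::-1].astype(np.int32))[:,0],.103)[:,:2].astype(np.float32)
            print("guard",cv2.minAreaRect(P*1000),st[i])
            cs,h=cv2.findContours(m,cv2.RETR_CCOMP,cv2.CHAIN_APPROX_NONE)
            for q,hh in zip(cs,h[0]):
                if hh[3]>=0 and cv2.contourArea(q)>500: print("hole",cv2.minAreaRect(ray(c,q[:,0],.103)[:,:2].astype(np.float32)*1000))
    k,l,st,ce=cv2.connectedComponentsWithStats(red)
    for i in range(1,k):
        if st[i,4]>300: print("red",st[i],cv2.minAreaRect(ray(c,np.argwhere(l==i)[:,::-1],.09)[:,:2].astype(np.float32)*1000))
look(sys.argv[1])
E
python3 w.py w1
```

```text
1.1 tcp [0.41163987 0.28333547 0.24883346] yaw of tool y 103.11820413866722 z [-6.23762297e-04 -1.01436708e-03 -9.99999291e-01] cam [0.34601417 0.26840925 0.43459821] op 0.11456975760382923 [0.61747485 0.75806062 0.29170676]
guard ((421.6675109863281, 250.84130859375), (76.21349334716797, 153.41452026367188), 13.103630065917969) [ 160  138  139   67 4358]
hole ((429.7642517089844, 216.42379760742188), (56.6065788269043, 55.70548629760742), 13.080972671508789)
hole ((412.960205078125, 286.2441101074219), (57.672760009765625, 56.48230743408203), 13.10026741027832)
red [187 159  31  25 731] ((430.87774658203125, 218.87705993652344), (28.773096084594727, 35.102516174316406), 13.085598945617676)
red [249 159  30  24 715] ((414.02679443359375, 288.6459655761719), (27.53817367553711, 34.38231658935547), 13.085762977600098)
red [ 477  161   35   96 1407] ((402.29296875, 575.5826416015625), (125.38882446289062, 39.184635162353516), 25.57849884033203)
```

View pics/w1.png

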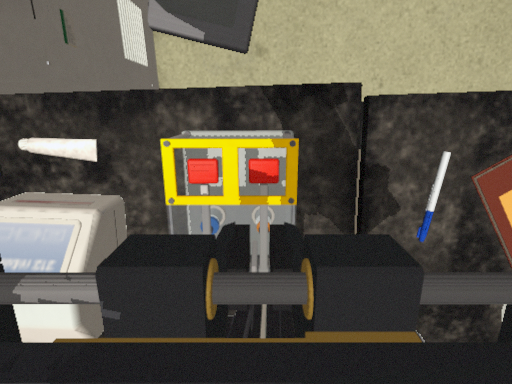

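The wrist view shows the left window (right in the image, centre about (265,171)) with its paddle. It measures (0.413, 0.286), and the tool yaw is already aligned at 103.1°. I'll centre on it and go down to just above the frame.

step_arm(
  increments=[
    [[0.15, 0.3, -1.3], [0, 0, 0]],
    [[0, 0, -1.3], [0, 0, 0]],
    [[0, 0, -1.3], [0, 0, 0]],
    [[0, 0, -1.3], [0, 0, 0]],
    [[0, 0, -1.3], [0, 0, 0]],
    [[0, 0, -1.3], [0, 0, 0]],
    [[0, 0, -1.3], [0, 0, 0]],
    [[0, 0, -1.3], [0, 0, 0]],
    [[0, 0, -1.3], [0, 0, 0]],
    [[0, 0, -0.9], [0, 0, 0]],
  ],
)

```text
clock: 2.15
tool_pos: [0.4112, 0.2892, 0.1213]
eef_rot: [-0.114, 0.993, -0.0, -0.001]
contact_force: [0.8, 0.1, 0.8]
opening: 0.008
finger_force: 0.0
```

```bash
python3 w.py w2; python3 -c "
from plant import r
import cv2
im,_=r.snapshot('scene');cv2.imwrite('pics/s2.png',cv2.resize(im[140:235,175:290,::-1],None,fx=6,fy=6,interpolation=2))"
```

```text
2.15 tcp [0.4112206  0.289169   0.12126686] yaw of tool y 103.09704343021305 z [-2.25123130e-03 -4.41065739e-04 -9.99997369e-01] cam [0.34588614 0.27416177 0.30712704] op 0.007853981863931212 [0.75236327 0.10804173 0.81766824]
guard ((421.9976806640625, 251.26461791992188), (76.49132537841797, 153.17486572265625), 13.055248260498047) [  91  155  223  102 7877]
red [ 140  184   49   38 1715] ((429.7929992675781, 219.12091064453125), (29.580583572387695, 35.58412551879883), 13.069602012634277)
red [ 235  184   47   38 1685] ((413.70172119140625, 288.4672546386719), (29.57027816772461, 35.082763671875), 13.061261177062988)
```

View pics/w2.png

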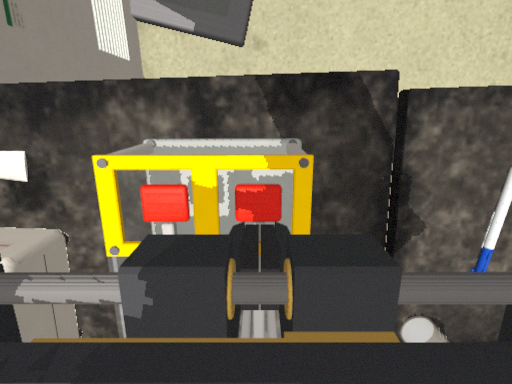

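View pics/s2.png

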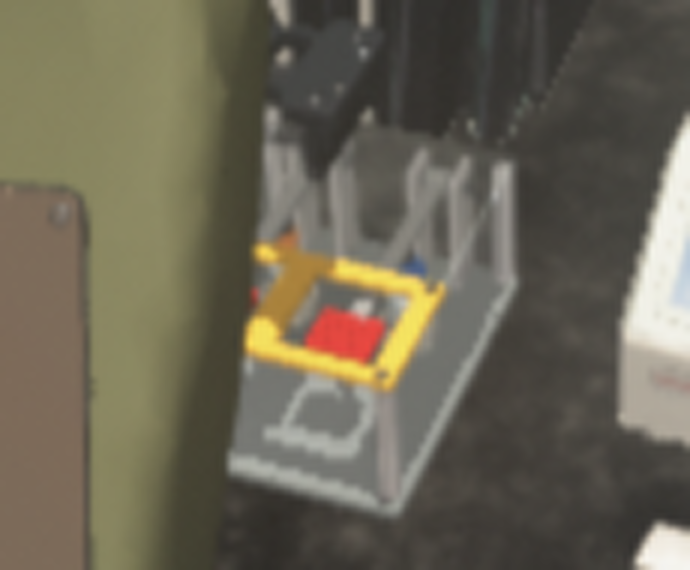

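Run:
```python
from plant import r
from h import *
c=load("w2")
def pr(X):
    p=c["R"]@np.array(X)+c["t"];return c["cx"]+f(c)*p[0]/p[2],c["cy"]+f(c)*p[1]/p[2]
s=r.get_state();print(s["tool_pos"],s["contact_force"])
print(pr(s["tool_pos"]))
r.snapshot("wrist");s=r.get_state();print(s["tool_pos"])
im=c["im"];cv2.imwrite("pics/w2c.png",cv2.resize(im[140:270,80:340,::-1],None,fx=3,fy=3,interpolation=2))
a=np.radians(103.1);t=s["tool_pos"]
for k in(-.0175,.0175): print(pr(t+k*np.array([np.cos(a),np.sin(a),0])))
d=c["d"];print(d[200:262:6,255:266:5].T)
```

```text
[0.41125042 0.28851251 0.12139537] [ 0.39884477 -0.38601411  1.06987637]
(np.float64(258.37583809838975), np.float64(213.87837776974587))
[0.41183915 0.2887119  0.12216596]
(np.float64(231.8242273118788), np.float64(215.18013742428403))
(np.float64(285.1125868863988), np.float64(215.15233628507002))
[[0.22610925 0.22793406 0.23007986 0.2308848  0.15479615 0.14746974
  0.14211664 0.13496354 0.12972853 0.12485131 0.11828299]
 [0.22747199 0.22824481 0.23051807 0.         0.15624268 0.14823307
  0.1421366  0.13781965 0.1396635  0.13971084 0.14069365]
 [0.22665088 0.22679271 0.23035017 0.23100151 0.1564301  0.14895602
  0.14190026 0.13453428 0.1286015  0.12438282 0.11811779]]
```

View pics/w2c.png

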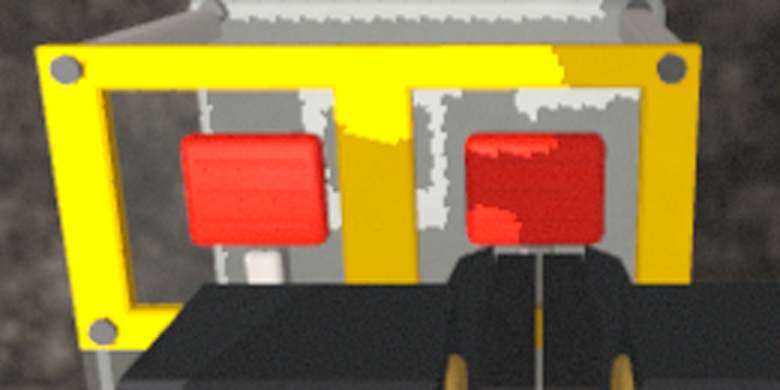

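Run:
```python
from h import *
c=load("w2");d=c["d"]
a=np.radians(13.1);G=np.array([[np.cos(a),np.sin(a)],[-np.sin(a),np.cos(a)]]);W=np.array([.4139,.2864])
print("camR",c["R"])
def wp(u,v):
    z=d[v,u];p=np.array([(u-c["cx"])/f(c)*z,(v-c["cy"])/f(c)*z,z]);return c["R"].T@(p-c["t"])
for u,v in[(258,200),(262,216),(244,225),(250,223),(254,224),(266,224),(273,225),(244,235),(285,235),(258,240),(258,255),(200,160),(300,200),(165,200),(240,250),(282,250),(208,200)]:
    X=wp(u,v);print(u,v,np.round(X*1000,1),"rel win guard axes",np.round(G@(X[:2]-W)*1000,1))
print("tcp rel",G@(np.array([.4115,.2886])-W)*1000)
```

```text
camR [[-0.22573498  0.97418817 -0.00106036]
 [ 0.94000561  0.21809988  0.26233929]
 [ 0.2557991   0.05822241 -0.96497511]]
258 200 [411.7 288.2  89.4] rel win guard axes [-1.8  2.2]
262 216 [423.4 294.1  89.9] rel win guard axes [11.   5.3]
244 225 [402.4 279.3 167.5] rel win guard axes [-12.8  -4.3]
250 223 [462.1 290.7  11. ] rel win guard axes [47.9 -6.7]
254 224 [403.5 284.5 160.5] rel win guard axes [-10.5   0.5]
266 224 [401.8 290.6 161.3] rel win guard axes [-10.9   6.8]
273 225 [401.  294.1 162.6] rel win guard axes [-10.8  10.4]
244 235 [404.6 280.1 174.4] rel win guard axes [-10.4  -4. ]
285 235 [398.7 298.6 178. ] rel win guard axes [-12.   15.3]
258 240 [402.7 286.6 180.8] rel win guard axes [-10.8   2.7]
258 255 [409.7 288.2 181.6] rel win guard axes [-3.6  2.7]
200 160 [388.6 241.8 102.6] rel win guard axes [-34.8 -37.7]
300 200 [400.9 316.6 102.6] rel win guard axes [-5.9 32.4]
165 200 [427.4 219.3  90.2] rel win guard axes [ -2.1 -68.4]
240 250 [404.1 279.1 191.7] rel win guard axes [-11.2  -4.8]
282 250 [398.8 296.  194.3] rel win guard axes [-12.5  12.7]
208 200 [415.7 252.5 102.9] rel win guard axes [ -6.  -33.4]
tcp rel [-1.83890945  2.68671027]
```

Run:
```python
from plant import r
from h import *
c=load("scene")
im,d=r.snapshot("scene")
def pr(X):
    p=c["R"]@np.array(X)+c["t"];return np.array([c["cx"]+f(c)*p[0]/p[2],c["cy"]+f(c)*p[1]/p[2]]),p[2]
u0,v0,k=195,130,7
o=cv2.resize(im[v0:v0+80,u0:u0+90,::-1],None,fx=k,fy=k,interpolation=2)
for z in(.122,.141,.16,.186,.21):
    p,dep=pr((.4115,.2886,z));print(z,p,dep,d[int(round(p[1])),int(round(p[0]))])
    cv2.circle(o,tuple(((p-(u0,v0)+.5)*k).astype(int).tolist()),4,(255,255,0),1)
cv2.imwrite("pics/s3.png",o)
```

```text
0.122 [208.23102474 182.02481468] 1.1540625988294047 0.5764448
0.141 [207.59314295 177.43746718] 1.1407077873890348 0.5749135
0.16 [206.94014826 172.7414347 ] 1.1273529759486647 0.5726304
0.186 [206.02109278 166.13201751] 1.1090779708197374 0.56945765
0.21 [205.14543605 159.8347038 ] 1.0922087353161123 0.5708303
```

View pics/s3.png

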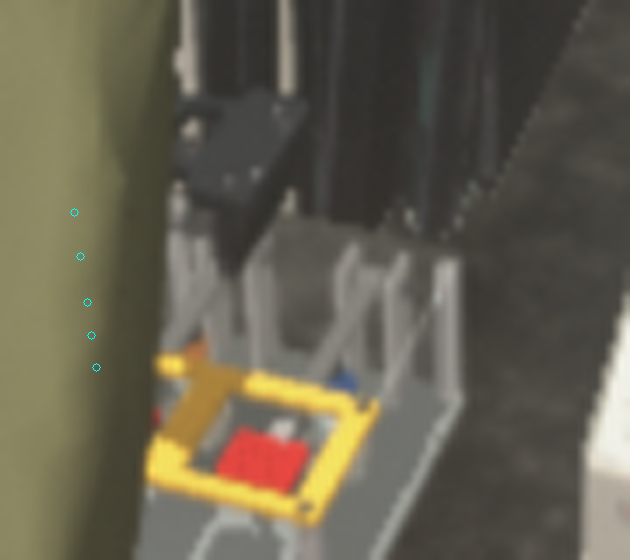

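Run:
```python
from h import *
a=np.radians(13.1);G=np.array([[np.cos(a),np.sin(a)],[-np.sin(a),np.cos(a)]])
for n,t in(("w1",(.4116,.2833,.2488)),("w2",(.4115,.2886,.122))):
    c=load(n);d=c["d"];print(n,"f",f(c))
    for v in(215,219,222,224,226,230,238,246,256,270,285,300,330,350):
        row=[]
        for u in(140,180,220,236,248,256,264,272,284,300,350):
            z=d[v,u];p=np.array([(u-c["cx"])/f(c)*z,(v-c["cy"])/f(c)*z,z]);X=c["R"].T@(p-c["t"])-t
            g=G@X[:2]*1000;row.append("%4d,%4d,%4d"%(g[0],g[1],X[2]*1000))
        print(v," | ".join(row))
```

```text
w1 f 298.7216891934449
215   91,-184,-248 |   54, -93,-145 |   54, -46,-146 |   54, -27,-146 |   54, -13,-145 |   54,  -4,-146 |   54,   5,-145 |   53,  14,-144 |   54,  28,-146 |   92,  62,-249 |   91, 139,-248
219   98,-185,-247 |   58, -93,-144 |   58, -46,-144 |   59, -27,-146 |   59, -13,-145 |   59,  -4,-145 |   59,   5,-145 |   59,  14,-145 |   59,  28,-146 |   98,  62,-248 |   98, 139,-248
222  103,-186,-249 |   63, -94,-146 |   63, -47,-147 |   63, -27,-145 |   63, -13,-145 |   62,  -4,-145 |   62,   5,-143 |   62,  14,-145 |   -9,  12,  39 |  103,  62,-249 |  103, 140,-249
224  106,-186,-248 |   65, -94,-145 |   65, -47,-146 |   -8, -12,  39 |   -9,  -5,  40 |   65,  -4,-144 |   64,   5,-144 |   -8,   6,  39 |   -8,  12,  39 |  106,  62,-248 |  107, 140,-249
226  110,-186,-248 |   67, -94,-145 |   67, -47,-145 |   -8, -11,  42 |   -9,  -5,  43 |   68,  -4,-145 |   67,   5,-144 |   -9,   6,  43 |   -8,  12,  41 |  110,  63,-249 |  110, 141,-249
230  116,-187,-248 |   73, -95,-145 |   72, -47,-145 |   -8, -11,  47 |   -8,  -5,  48 |   72,  -4,-144 |   73,   5,-145 |   -8,   6
[... 3537 characters left out ...]
 -25,  -4, 120 |  -25,  -2, 120 |  -24,   0, 119 |  -25,   1, 120 |  -24,   3, 119 |  -24,   6, 119 |  -29,   9, 126 |  -29,  20, 127
300  -25, -26, 126 |  -25, -17, 127 |  -25,  -8, 126 |  -21,  -5, 120 |  -21,  -2, 120 |  -21,   0, 121 |  -21,   1, 121 |  -21,   3, 120 |  -21,   6, 120 |  -25,   9, 126 |  -25,  21, 126
330  -17, -26, 127 |  -17, -17, 126 |  -17,  -8, 127 |    2,  -6, 103 |  106,  -8, -18 |  106,  -2, -19 |  106,   4, -18 |  106,  10, -19 |    0,   8, 107 |  -17,  10, 126 |  -18,  21, 127
350  -23, -21, 138 |  -22, -14, 137 |  -21,  -6, 137 |  -23,  -3, 138 |  -22,  -1, 138 |  -21,   0, 137 |  -22,   1, 138 |  -23,   3, 139 |  -23,   5, 138 |  -23,   8, 138 |  -22,  18, 138
```

The wrist depth puts the visible fingertips about 38 mm above the reported TCP, and the horizontal agrees. I can't yet tell which is right, so I'll centre over the window, descend in stages and watch the force and the wrist view.

step_arm(
  increments=[
    [[0.2, -0.15, 0], [0, 0, 0]],
    [[0, 0, 0], [0, 0, 0]],
    [[0, 0, -0.5], [0, 0, 0]],
    [[0, 0, -0.5], [0, 0, 0]],
    [[0, 0, -0.5], [0, 0, 0]],
    [[0, 0, -0.5], [0, 0, 0]],
    [[0, 0, -0.5], [0, 0, 0]],
    [[0, 0, -0.3], [0, 0, 0]],
    [[0, 0, 0], [0, 0, 0]],
    [[0, 0, 0], [0, 0, 0]],
  ],
)

```text
clock: 3.35
tool_pos: [0.4148, 0.2868, 0.0949]
eef_rot: [-0.113, 0.994, 0.0, -0.0]
contact_force: [0.2, 0.3, 0.9]
opening: 0.009
finger_force: 0.0
```

```bash
python3 w.py w3
python3 - <<'E'
from h import *
c=load("w3");d=c["d"]
a=np.radians(13.1);G=np.array([[np.cos(a),np.sin(a)],[-np.sin(a),np.cos(a)]]);W=np.array([.4139,.2864])
for v in range(190,240,3):
    row=[]
    for u in(245,259,275):
        z=d[v,u];p=np.array([(u-c["cx"])/f(c)*z,(v-c["cy"])/f(c)*z,z]);X=c["R"].T@(p-c["t"]);row.append(np.round(np.r_[G@(X[:2]-W),X[2]]*1000).astype(int).tolist())
    print(v,row)
E
```

```text
3.35 tcp [0.41478068 0.28682687 0.09491477] yaw of tool y 102.99727293007611 z [-6.74521545e-05  1.12800823e-05 -9.99999998e-01] cam [0.3490112  0.27184286 0.28061096] op 0.009139368648594449 [0.1708916  0.34267936 0.86835462]
guard ((421.7163391113281, 251.2880096435547), (76.5794677734375, 153.0689239501953), 13.24819564819336) [  72  156  255  116 9611]
red [ 129  190   56   42 2186] ((429.87274169921875, 219.33987426757812), (29.253509521484375, 35.598243713378906), 12.974451065063477)
red [ 236  190   53   41 1813] ((413.56396484375, 288.5093994140625), (28.499013900756836, 34.9532356262207), 12.964825630187988)
190 [[-13, -9, 88], [-13, 0, 87], [-14, 11, 88]]
193 [[-12, -9, 90], [-12, 0, 90], [-12, 11, 89]]
196 [[-10, -9, 91], [-10, 0, 90], [-10, 11, 90]]
199 [[-8, -9, 91], [-8, 0, 89], [-8, 11, 90]]
202 [[-6, -9, 89], [-6, 0, 90], [-6, 11, 91]]
205 [[-4, -9, 90], [-4, 0, 90], [-4, 11, 91]]
208 [[-2, -9, 90], [-1, 0, 89], [-2, 11, 90]]
211 [[1, -9, 90], [0, 0, 91], [1, 11, 89]]
214 [[2, -9, 91], [3, 0, 89], [3, 11, 90]]
217 [[5, -10, 90], [5, 0, 89], [5, 11, 90]]
220 [[7, -10, 90], [7, 0, 90], [7, 11, 91]]
223 [[9, -10, 91], [9, 0, 90], [-9, 8, 136]]
226 [[-8, -7, 137], [-8, 0, 138], [-9, 8, 141]]
229 [[-8, -7, 141], [-8, 0, 142], [-8, 8, 141]]
232 [[-8, -7, 145], [-8, 0, 146], [-8, 8, 146]]
235 [[-8, -7, 149], [-8, 0, 149], [-8, 8, 150]]
238 [[-8, -6, 151], [-8, 0, 153], [-8, 8, 153]]
```

View pics/w3.png

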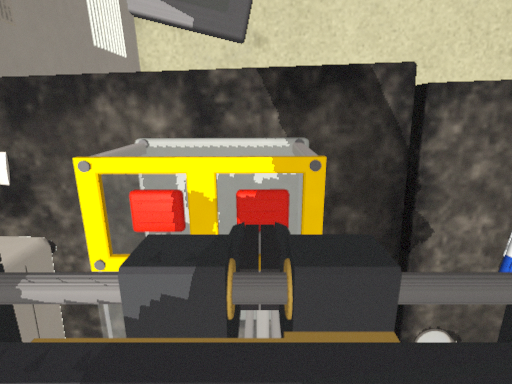

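The wrist view shows the left paddle clear at (262,207), with the tips seen about 45 mm above it. I'll go 9 mm further; if the reported TCP is right, the paddle will move.

step_arm(
  increments=[
    [[0, 0, -0.3], [0, 0, 0]],
    [[0, 0, -0.3], [0, 0, 0]],
    [[0, 0, -0.3], [0, 0, 0]],
    [[0, 0, 0], [0, 0, 0]],
    [[0, 0, 0], [0, 0, 0]],
    [[0, 0, 0], [0, 0, 0]],
    [[0, 0, 0], [0, 0, 0]],
    [[0, 0, 0], [0, 0, 0]],
    [[0, 0, 0], [0, 0, 0]],
    [[0, 0, 0], [0, 0, 0]],
  ],
)

```text
clock: 4.4
tool_pos: [0.4148, 0.2868, 0.086]
eef_rot: [-0.113, 0.994, 0.0, 0.0]
contact_force: [-0.7, -0.2, -0.3]
opening: 0.007
finger_force: 0.0
```

```bash
cat > p.py <<'E'
from plant import r
from h import *
import sys
n=sys.argv[1]
c=r.calibration("wrist");im,d=r.snapshot("wrist");s=r.get_state()
np.savez(n+".npz",im=im,d=d,**{k:np.array(v) for k,v in c.items()});cv2.imwrite(f"pics/{n}.png",im[:,:,::-1])
a=np.radians(13.1);G=np.array([[np.cos(a),np.sin(a)],[-np.sin(a),np.cos(a)]]);W=np.array([.4138,.2864])
print(s["clock"],"tcp",s["tool_pos"],"rel",G@(s["tool_pos"][:2]-W)*1000,"F",s["contact_force"],"M",s["moment"])
v,u=np.mgrid[0:384,0:512];P=np.stack([(u-c["cx"])/f(c)*d,(v-c["cy"])/f(c)*d,d],-1)-c["t"];X=P@c["R"]
X[...,:2]=(X[...,:2]-W)@G.T;X*=1000
y,red=masks(im);ok=(d>0)&(abs(X[...,0])<25)
for nm,yc in(("left",0),("right",-72)):
    m=ok&(red>0)&(abs(X[...,1]-yc)<25);Q=X[m]
    print(nm,len(Q),np.median(Q,0) if len(Q) else "", [round(float(np.median(Q[abs(Q[:,0]-x)<2,2])),1) if (abs(Q[:,0]-x)<2).any() else None for x in(-12,-6,0,6,12)])
t=X[(d>0)&(X[...,2]>92)&(abs(X[...,1])<22)&(abs(X[...,0])<22)]
if len(t): print("finger bottom z",np.percentile(t[:,2],[0.5,5]),"low-part xy range",np.percentile(t[t[:,2]<np.percentile(t[:,2],0.5)+25][:,:2],[3,97],axis=0).tolist())
E
python3 p.py p1
```

```text
4.45 tcp [0.41480756 0.28677379 0.08596001] rel [1.06605594 0.13569539] F [-0.75762941  1.3154342  -1.38635472] M [ 0.07912464  0.01106671 -0.0587608 ]
left 1736 [-4.97866179  1.85733239 89.93678672] [89.2, 90.2, 90.2, 89.7, 89.0]
right 2261 [ -0.73909135 -69.13903619  90.01801688] [89.3, 90.3, 90.2, 90.1, 90.1]
finger bottom z [127.94761269 142.05970525] low-part xy range [[-9.70187052787448, -11.755916380066962], [0.19654654442477223, 12.292605478575748]]
```

The paddle is unmoved at a reported TCP z of 0.086 and the force is only noise. So the tips really are about 40 mm above the reported TCP, as the camera shows. They are well centred, so I'll lower to just above the paddle and check again.

step_arm(
  increments=[
    [[0, 0, -0.5], [0, 0, 0]],
    [[0, 0, -0.5], [0, 0, 0]],
    [[0, 0, -0.5], [0, 0, 0]],
    [[0, 0, -0.5], [0, 0, 0]],
    [[0, 0, -0.3], [0, 0, 0]],
    [[0, 0, -0.3], [0, 0, 0]],
    [[0, 0, -0.2], [0, 0, 0]],
    [[0, 0, -0.2], [0, 0, 0]],
    [[0, 0, 0], [0, 0, 0]],
    [[0, 0, 0], [0, 0, 0]],
  ],
)

```text
clock: 5.45
tool_pos: [0.4148, 0.2868, 0.056]
eef_rot: [-0.113, 0.994, 0.0, 0.0]
contact_force: [-0.4, -0.2, 0.1]
opening: 0.003
finger_force: 0.0
```

```bash
python3 p.py p2
```

```text
5.5 tcp [0.41488328 0.28682913 0.056057  ] rel [1.15234796 0.17243406] F [-0.2188869  -0.41833329 -0.13561177] M [ 0.07458049 -0.00196692 -0.02385365]
left 1178 [-9.53181321  2.18784142 89.77754397] [89.2, 90.3, 90.0, None, None]
right 2495 [ -3.89806483 -72.44282571  89.98740933] [89.2, 90.4, 90.2, 90.1, 90.0]
finger bottom z [ 97.92954078 112.22914215] low-part xy range [[-9.718606011991504, -11.67437840815533], [-0.32067216939692306, 12.288148419513028]]
```

View pics/p2.png

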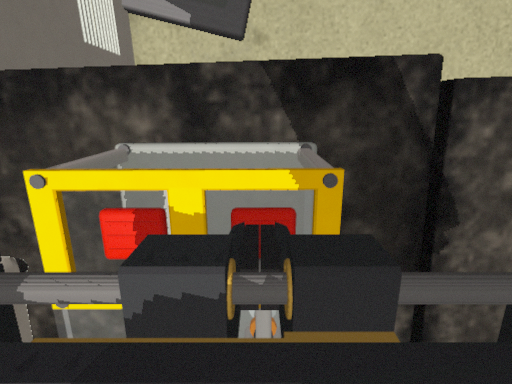

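The tips (about z 0.095) are inside the left window, just above the paddle at (262,215), with clear margins at the frame. Now I'll press.

step_arm(
  increments=[
    [[0, 0, -0.2], [0, 0, 0]],
    [[0, 0, -0.2], [0, 0, 0]],
    [[0, 0, -0.2], [0, 0, 0]],
    [[0, 0, -0.2], [0, 0, 0]],
    [[0, 0, -0.2], [0, 0, 0]],
    [[0, 0, -0.2], [0, 0, 0]],
    [[0, 0, -0.2], [0, 0, 0]],
    [[0, 0, -0.2], [0, 0, 0]],
    [[0, 0, 0], [0, 0, 0]],
    [[0, 0, 0], [0, 0, 0]],
  ],
)

```text
clock: 6.5
tool_pos: [0.4146, 0.2867, 0.0399]
eef_rot: [-0.113, 0.994, -0.0, -0.0]
contact_force: [-1.1, 0.0, 4.0]
opening: 0.007
finger_force: 1.6
```

```bash
python3 p.py p3
```

```text
6.55 tcp [0.41463593 0.28677155 0.03991826] rel [0.89838542 0.17241737] F [-0.75366689 -0.8357612   2.75492735] M [ 0.00248419  0.34873818 -0.01270315]
left 990 [-10.35241353   3.15011478  77.29108177] [76.8, 77.9, 98.4, None, None]
right 2770 [ -4.61824692 -73.00206427  90.03319138] [89.2, 90.4, 90.3, 90.1, 90.1]
finger bottom z [ 93.21203414 102.20517748] low-part xy range [[-9.90870705666544, -10.942656762830806], [-0.6244070913732498, 11.485446465146634]]
```

The paddle is down 12.5 mm (about 0.09 rad) at about 4 N. Another 6 mm, then hold.

step_arm(
  increments=[
    [[0, 0, -0.1], [0, 0, 0]],
    [[0, 0, -0.1], [0, 0, 0]],
    [[0, 0, -0.1], [0, 0, 0]],
    [[0, 0, -0.1], [0, 0, 0]],
    [[0, 0, -0.1], [0, 0, 0]],
    [[0, 0, -0.1], [0, 0, 0]],
    [[0, 0, 0], [0, 0, 0]],
    [[0, 0, 0], [0, 0, 0]],
    [[0, 0, 0], [0, 0, 0]],
    [[0, 0, 0], [0, 0, 0]],
  ],
)

```text
clock: 7.55
tool_pos: [0.4149, 0.2868, 0.0342]
eef_rot: [-0.113, 0.994, 0.0, 0.0]
contact_force: [-1.6, -0.7, 6.9]
opening: 0.007
finger_force: 3.7
```

```bash
python3 p.py p4
```

```text
7.6 tcp [0.41489006 0.28680878 0.03415243] rel [1.15434545 0.15107629] F [-1.90711318 -1.52936285  6.93585798] M [-0.11093603  0.33774515 -0.06984302]
left 985 [-9.81884473  2.67269272 70.82381511] [70.1, 71.7, 92.2, 92.3, None]
right 2825 [ -5.29722125 -72.393301    90.03473415] [89.2, 90.4, 90.3, 90.1, 89.7]
finger bottom z [ 92.80363608 102.85702411] low-part xy range [[-9.634680260565478, -10.294829885821214], [0.01129990661754919, 10.738656664222844]]
```

The paddle is down about 18.7 mm (0.13 rad). I'll push a little more to firm it, then hold for more than a second.

step_arm(
  increments=[
    [[0, 0, -0.05], [0, 0, 0]],
    [[0, 0, -0.05], [0, 0, 0]],
    [[0, 0, 0], [0, 0, 0]],
    [[0, 0, 0], [0, 0, 0]],
    [[0, 0, 0], [0, 0, 0]],
    [[0, 0, 0], [0, 0, 0]],
    [[0, 0, 0], [0, 0, 0]],
    [[0, 0, 0], [0, 0, 0]],
    [[0, 0, 0], [0, 0, 0]],
    [[0, 0, 0], [0, 0, 0]],
  ],
)

```text
clock: 8.6
tool_pos: [0.415, 0.2868, 0.0335]
eef_rot: [-0.113, 0.994, 0.0, 0.0]
contact_force: [-2.0, -0.8, 11.0]
opening: 0.006
finger_force: 5.7
```

```bash
python3 p.py p5
```

```text
8.65 tcp [0.41497041 0.28684912 0.03350934] rel [1.24174271 0.1721581 ] F [-2.30930727 -1.54887147 10.87708048] M [-0.20170551  0.4457151  -0.01339058]
left 981 [-9.74703469  2.67320804 70.17725754] [69.5, 71.0, 92.0, None, None]
right 2832 [ -5.65951284 -72.24690154  90.05702921] [89.1, 90.4, 90.3, 90.1, 89.1]
finger bottom z [ 92.75505642 103.18590608] low-part xy range [[-9.620331609172712, -10.252600318488042], [8.43979787082708, 10.775795726760398]]
```

The force rose to 11 N with almost no further travel, so it is on the firm stop (about 0.137 rad). It has been down well over a second. Hold a moment more, then lift.

step_arm(
  increments=[
    [[0, 0, 0], [0, 0, 0]],
    [[0, 0, 0], [0, 0, 0]],
    [[0, 0, 0], [0, 0, 0]],
    [[0, 0, 0], [0, 0, 0]],
    [[0, 0, 0.3], [0, 0, 0]],
    [[0, 0, 0.3], [0, 0, 0]],
    [[0, 0, 0.3], [0, 0, 0]],
    [[0, 0, 0.3], [0, 0, 0]],
    [[0, 0, 0.3], [0, 0, 0]],
    [[0, 0, 0.3], [0, 0, 0]],
  ],
)

```text
clock: 9.65
tool_pos: [0.415, 0.2868, 0.0512]
eef_rot: [-0.113, 0.994, 0.0, 0.0]
contact_force: [-0.1, -0.2, 0.9]
opening: 0.004
finger_force: 0.0
```

step_arm(
  increments=[
    [[0, 0, 0.5], [0, 0, 0]],
    [[0, 0, 0.5], [0, 0, 0]],
    [[0, 0, 0.8], [0, 0, 0]],
    [[0, 0, 1], [0, 0, 0]],
    [[0, 0, 1], [0, 0, 0]],
    [[0, 0, 1.5], [0, 0, 0]],
    [[0, 0, 2], [0, 0, 0]],
    [[0, 0, 2], [0, 0, 0]],
    [[0, 0, 2], [0, 0, 0]],
    [[0, 0, 2], [0, 0, 0]],
  ],
)

```text
clock: 10.65
tool_pos: [0.4147, 0.2867, 0.1856]
eef_rot: [-0.113, 0.994, 0.0, 0.0]
contact_force: [-0.0, 0.5, -0.8]
opening: 0.004
finger_force: 0.0
```

step_arm(
  increments=[
    [[0, 0, 1], [0, 0, 0]],
    [[-1, 2, 1], [0, 0, 0]],
    [[-1, 2, 0], [0, 0, 0]],
    [[-1, 2, 0], [0, 0, 0]],
    [[-1, 2, 0], [0, 0, 0]],
    [[-1, 2, 0], [0, 0, 0]],
    [[-1, 2, 0], [0, 0, 0]],
    [[0, 0, 0], [0, 0, 0]],
    [[0, 0, 0], [0, 0, 0]],
    [[0, 0, 0], [0, 0, 0]],
  ],
)

```text
clock: 11.65
tool_pos: [0.3556, 0.4051, 0.2038]
eef_rot: [-0.112, 0.994, -0.001, 0.0]
contact_force: [-0.3, -0.2, -0.1]
opening: 0.002
finger_force: 0.0
```

```bash
python3 p.py p6
python3 - <<'E'
from plant import r
import cv2,numpy as np
i,_=r.snapshot("scene");w=cv2.imread("pics/p6.png")
a=cv2.resize(i[150:230,190:270,::-1],(384,384),interpolation=2)
cv2.imwrite("pics/fin.png",np.hstack([a,w[:,:416]]))
E
```

```text
11.7 tcp [0.35566421 0.4051809  0.20382551] rel [-29.70101656 128.86629614] F [-0.89513723  0.16627339 -0.23058971] M [0.03769797 0.00679958 0.01888428]
left 892 [-7.89204007e-02  3.34213922e+00  9.00739737e+01] [89.6, 90.1, 90.4, 90.0, 90.0]
right 831 [ -0.25256595 -69.89206429  90.19730951] [89.6, 90.4, 90.6, 90.1, 90.2]
finger bottom z [92.02476095 92.03055551] low-part xy range [[-6.075723410896278, -8.951877860267484], [11.045063240374233, 16.220493704529392]]
```

View pics/fin.png

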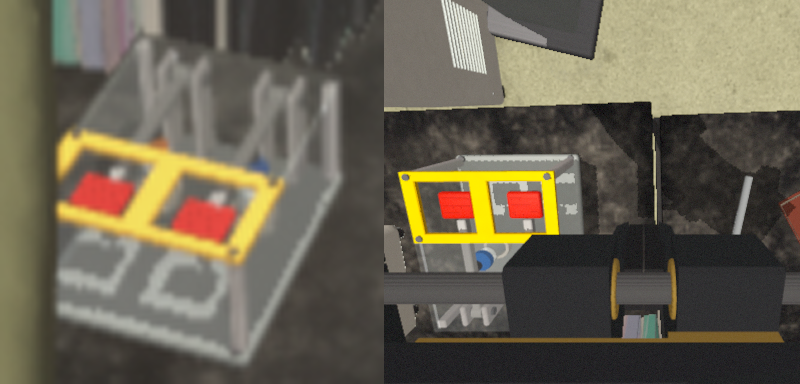

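Both paddles are back at 90 mm (up), the guard is undisturbed, and the arm is clear. Handing in.

```bash
python3 -c "
from plant import r
print(r.finish_job())"
```

```text
the job is handed in; nothing more can be done
None
```

I pressed the left lever through its window to the firm stop (about 0.137 rad, 11 N), held it over a second and let it back up; both paddles then measured at rest height, the arm is clear, and the job is handed in (no verdict was returned; stopper travel and vial positions were not measured directly).

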